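# Snap down the three lid tabs of the large tub

## Task

The lid of the larger of the two round food tubs with grey lids is on but not locked: press down each of the three raised tabs round its rim until each lies fully down, flat over the rim. Leave the smaller tub alone, without touching it.

Things in the scene. Friction and masses are not known exactly. Their poses are not given: they have to be found in the camera images.
- large_tub: The larger round white tub, 164 mm across; flat grey lid, top 80 mm above the worktop. Fixed. Origin: centre of its underside, z up. Three white tabs on the lid point outward along its +x (tab_a) and 120 (tab_b), 240 degrees (tab_c) counter-clockwise from it seen from above. Press each straight down with closed fingers 78 mm from the axis until flat, top 90 mm above the worktop (about 5 to 8 N).
- tab_a (a joint): Tab along the tub's +x, 34 mm wide, 40 long, 5 thick; hinged 50 mm from the tub's axis, 86 mm above the worktop. Angle pressed down, rad: 0 raised (slopes up outward at 32 degrees, outer end 85 mm from the axis, 112 mm above the worktop; may start up to 0.15 lower), 0.56 flat and engaged (hard stop). Stiff: it stays wherever it is left.
- tab_b (a joint): Tab 120 degrees counter-clockwise from tab_a seen from above; same size and action: 0 raised, 0.56 rad flat and engaged.
- tab_c (a joint): Tab 240 degrees counter-clockwise from tab_a seen from above; same size and action: 0 raised, 0.56 rad flat and engaged.
- small_tub: The smaller round tub of the same make, 116 mm across, lid top 55 mm above the worktop, three tabs raised to about 85 mm; it stays unlocked and is not to be touched. Fixed. Origin: centre of its underside, on the worktop; z up.
Not all that is in view belongs to the job. What is shaped like the large_tub but yellow is not meant.

How it is judged:
By the outcome, as a careful person would: the job done as asked, in the order asked, and still so for the second after the job is handed in, with the robot touching nothing.
It also fails if it takes over 32 s, if anything falls off the work surface, if the arm or the gripper's body presses on something with over 40 N, if the wrist force passes 120 N, or if a joint passes its speed limit or range.

## Robot

A 6-joint arm with a two-finger parallel gripper is mounted at the origin on a cart in front of the work surface, level with it; the furniture and walls round the work are solid. World frame = base frame: x ahead of the robot, y to its left, z up, the work surface at z = 0. Lengths are in m, angles in rad, forces in N, time in s.
With the tool pointing down it reaches from about 0.425 to 0.95 m from the base axis. Payload 14.7 kg.
Tool frame: the origin (TCP) lies on the centre line of the jaws, within the pads' length; the fingertips stand 17 mm ahead of it and the grasp point (between the pads) lies 2 mm behind it; z points along the fingers, y is the line along which they close (so a half turn about z gives the same grasp; the last joint's range is limited). The gripper opens to 85 mm and grips with 20 to 120 N. Pads are 22 mm wide; open, the fingers measure 114 mm over their backs; the gripper's body (76 mm by 85 mm) begins 54 mm behind the grasp point. The pads swing forward as they close: fully open they stand 13 mm farther back than shut.
Start: joints at [-1.377, 0.48, 1.596, -0, 1.065, -0.047], TCP at [0.155, -0.631, 0.248] pointing down, gripper open.
Joint ranges: [-2.75, 2.75], [-0.82, 2.05], [0.23, 2.67], [-1.56, 4.7], [0.09, 2.69], [-2.92, 2.92]. Speed limits (rad/s): [1.89, 1.89, 2.39, 3.01, 3.01, 3.01].

## Interface

Orientations are given as a unit quaternion [x, y, z, w].
In Python, from rig import env gives the robot as it stands. The module is installed in compiled form; this text tells all that it offers.
- The arm moves only by the tool carry_out, never from a script. Its argument "moves" is a list of rows, each a list of 3 entries, a list of its own where there are three numbers: the opening, from 0 (shut) to 1 (fully open), then the shift along the tool's x, y, z in mm, then the turn about the tool's z in rad. A call has 1 to 8 rows; each row shifts and turns the commanded pose from where the row before left it, along the tool's axes as they then stand; what a row does not reach is not made up. A row lasts 1/8 s, in which the tool goes at most 62.5 mm and 10.7 degrees, less where a joint would pass 70% of its speed; a pose out of reach is approached as far as the arm can. A call is refused whole if a number of a shift passes 62.5 or a number of a turn 0.188, either way. A call with a gripper value outside its range is refused whole. The fingers move at their own pace and stop on an object; the grip force is fixed at half the most. Time passes only in rows, so rows that do not move let the fingers close. It gives the time, the measured TCP pose, the force, the opening and the grip force at its end, in the units of the state.
- env.read_state(): the state, without advancing time (a new reading comes with each control period).
- env.camera(name): name is "scene" or "top" or "wrist"; returns a dict with "pixels" (480x640x3 uint8, red, green, blue), "depth" (480x640 float32, m along the optical axis (not along the pixel's ray), 0 where there is no reading), "camera_matrix" (3x3 intrinsics, pixels), "k1" (the pictures are not rectified: a ray, as slopes to the right and down, at radius r is drawn at 1 + k1 r^2 times it, then the intrinsics apply), "R" (3x3) and "t" (3): a world point X has camera coordinates R X + t. Camera axes: x right, y down, z forward; pixel columns grow to the right and rows downward; lengths in m; the calibration is good to about 2 mm. A picture is of the moment at which its call begins.
- env.hand_in(): hands the job in; it is judged then, once.
Trained networks look in the newest picture that a camera, given by its name, has taken for a name from the list of things; names that differ only in an ending like _2 or _b are one class to them, and where a whole thing is asked for, a point or a joint stands for the part that bears it (a point fixed in the world has none). Each returns a list of dicts, best first, with "score" (0 to 1); they miss things now and then, are a little off and sometimes report something else, mostly with a low value. They report only what shows in the picture. A call takes as long as a camera call. They do not tell look-alikes from the thing itself.
- env.recognise(name, camera): "uv" ([column, row] in pixels, amid what is visible of it).
- env.masks_of(name, camera): "mask" (480x640 bool, what is visible of it) and "uv" ([column, row] in pixels, amid what is visible of it).
- env.pinpoint(name, camera): "uv" ([column, row] in pixels: a listed point, or the origin of a listed thing).
The state is a dict: "t": time; "q": joint angles; "dq": joint speeds; "tau": joint torques, N m; "ee_pos": TCP position; "eef_rot": TCP orientation; "contact_force": force on the tool from outside, world axes, zero at the start; "wrist_torque": the same for the moment, N m; "finger_gap": finger opening in m; "gripper_force": force on a finger pad.
Only numpy, scipy, OpenCV 4.12 (cv2) and the standard library are available. Lean on these libraries where they do the work, as an engineer would, in place of code of your own. Each camera call takes 0.05 s, during which the arm holds its last target. There are 200 camera calls.

## Working session

There is one attempt and no reset: what is moved stays moved. The work goes in short steps, Python scripts to look and compute and a tool call to move; the robot and the scene stay as the last step left them, time stands still between calls to the robot, and variables do not carry over. Pictures are saved under pics/ and viewed, at most 10 in all, crops included, and the job is handed in when it is done.

Besides the shell and the picture viewer there is one more tool, called as name(argument=value, ...) on one line, values as JSON. carry_out: Moves the arm, as the interface text tells. Its arguments: {"type":"object","properties":{"moves":{"type":"array"}},"required":["moves"]}

```bash
mkdir -p pics
cat > h.py <<'E'
import numpy as np, cv2
from rig import env
def ray(c,uv):
    K=c["camera_matrix"];k=c["k1"]
    d=np.array([(uv[0]-K[0,2])/K[0,0],(uv[1]-K[1,2])/K[1,1]]);u=d.copy()
    for _ in range(20): u=d/(1+k*(u@u))
    return np.array([u[0],u[1],1.])
def pt(c,uv,z=None):
    r=ray(c,uv);R=np.array(c["R"]);t=np.array(c["t"])
    if z is None: return R.T@(r*z_at(c,uv)-t)
    o=-R.T@t;w=R.T@r;return o+w*(z-o[2])/w[2]
def z_at(c,uv): return float(c["depth"][int(round(uv[1])),int(round(uv[0]))])
def cloud(c,mask):
    v,u=np.nonzero(mask&(c["depth"]>0));R=np.array(c["R"]);t=np.array(c["t"]);K=c["camera_matrix"]
    d=np.stack([(u-K[0,2])/K[0,0],(v-K[1,2])/K[1,1]],1);x=d.copy()
    for _ in range(20): x=d/(1+c["k1"]*(x**2).sum(1,keepdims=True))
    z=c["depth"][v,u][:,None]
    return (np.hstack([x,np.ones_like(z)])*z-t)@R,u,v
def save(c,n): cv2.imwrite("pics/"+n,c["pixels"][:,:,::-1])
E
python3 - <<'E'
from h import *
np.set_printoptions(precision=3,suppress=True)
for n in("top","scene"):
    c=env.camera(n);save(c,n+"1.png")
    for o in("large_tub","small_tub","tab_a"):
        for m in env.masks_of(o,n):
            P,_,_=cloud(c,m["mask"]);print(n,o,m["score"],m["uv"],m["mask"].sum(),np.median(P,0),np.percentile(P,98,axis=0)-np.percentile(P,2,axis=0))
    for m in env.pinpoint("large_tub",n): print("pin",m,pt(c,m["uv"],0))
s=env.read_state();print(s["t"],s["ee_pos"],s["eef_rot"],s["contact_force"])
E
```

```text
top large_tub 0.74 [475.2, 266.0] 3308 [ 0.469 -0.565  0.082] [0.152 0.155 0.071]
top large_tub 0.59 [341.9, 229.8] 3215 [ 0.569 -0.213  0.082] [0.152 0.152 0.033]
top small_tub 0.78 [204.3, 229.3] 1631 [0.571 0.161 0.058] [0.112 0.11  0.036]
top tab_a 0.76 [496.0, 253.3] 217 [ 0.505 -0.624  0.102] [0.039 0.041 0.024]
top tab_a 0.75 [364.1, 216.6] 228 [ 0.595 -0.276  0.1  ] [0.037 0.048 0.068]
top tab_a 0.74 [477.4, 292.8] 193 [ 0.402 -0.572  0.102] [0.039 0.034 0.033]
top tab_a 0.71 [451.8, 254.4] 192 [ 0.499 -0.506  0.101] [0.037 0.041 0.034]
top tab_a 0.59 [338.6, 255.3] 180 [ 0.501 -0.205  0.101] [0.04  0.031 0.024]
top tab_a 0.45 [320.8, 215.4] 199 [ 0.609 -0.158  0.1  ] [0.038 0.039 0.026]
pin {'uv': [340.2, 232.7], 'score': 0.95} [ 0.57  -0.214  0.   ]
pin {'uv': [466.4, 268.1], 'score': 0.63} [ 0.472 -0.57   0.   ]
scene large_tub 0.59 [315.4, 239.1] 2993 [ 0.545 -0.176  0.08 ] [0.148 0.154 0.099]
scene small_tub 0.96 [213.6, 309.2] 2493 [0.549 0.178 0.056] [0.117 0.112 0.081]
scene tab_a 0.55 [287.5, 224.9] 96 [ 0.607 -0.154  0.102] [0.054 0.069 0.03 ]
scene tab_a 0.55 [336.8, 225.3] 102 [ 0.49  -0.202  0.103] [0.051 0.074 0.031]
pin {'uv': [315.7, 253.6], 'score': 0.71} [ 0.566 -0.214  0.   ]
0.5 [ 0.155 -0.631  0.248] [ 0.993  0.12  -0.    -0.   ] [0.051 0.589 0.269]
```

Run:
```python
import cv2
a=cv2.imread("pics/top1.png");cv2.imwrite("pics/crop.png",cv2.resize(a[150:350,140:540],None,fx=2,fy=2,interpolation=3))
```

```text
(no output)
```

View pics/crop.png

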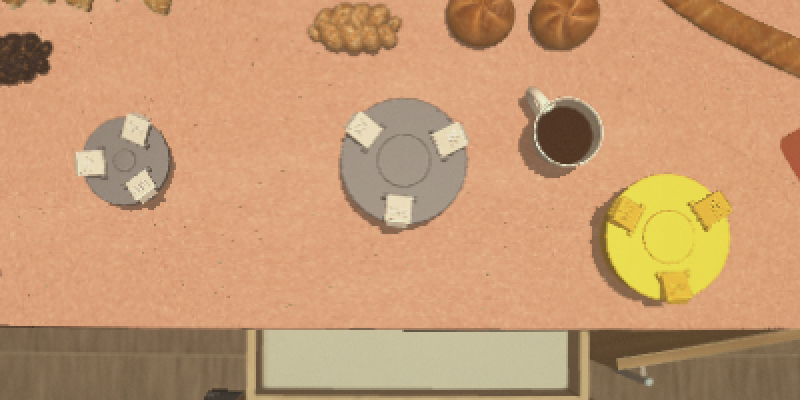

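View pics/scene1.png

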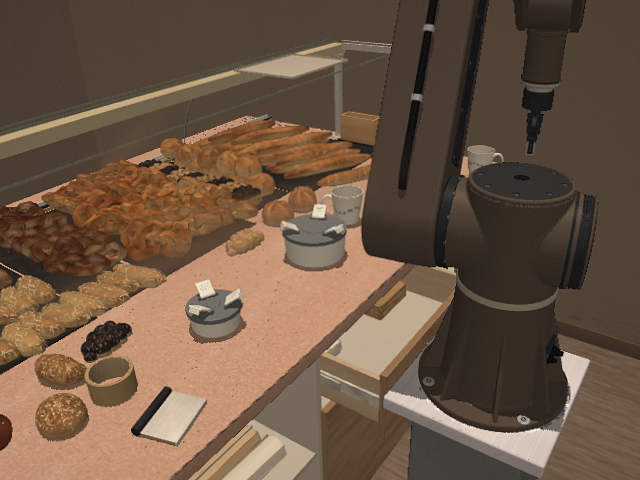

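The large grey tub is at top pixel (342,230). The yellow one at (475,266) is a decoy because of its colour, and the small grey one at (204,229) must be left alone. The enlarged crop confirms this: grey lid, three white tabs. Next I refine the centre and tab directions.

Run:
```python
from h import *
from scipy.optimize import least_squares
np.set_printoptions(precision=3,suppress=True)
for n in("top","scene"):
    c=env.camera(n);P,u,v=cloud(c,np.ones((480,640),bool))
    d=np.hypot(P[:,0]-.57,P[:,1]+.214)
    L=P[(d<.095)&(abs(P[:,2]-.081)<.005)]
    (x,y),r=cv2.minEnclosingCircle((L[:,:2]*1000).astype(np.float32));print(n,"lid",x,y,r,np.median(L[:,2]))
    T=P[(d<.1)&(P[:,2]>.092)];ang=np.degrees(np.arctan2(T[:,1]-y/1e3,T[:,0]-x/1e3))
    for a in(-66,54,174):
        k=abs((ang-a+180)%360-180)<35
        q=T[k]
        if len(q): print(a,len(q),((ang[k]-a+180)%360-180).mean()+a,q.mean(0),q[:,2].max())
    # obstacles tall near the work
    k=(P[:,2]>.15)&(P[:,0]>.3)&(P[:,0]<1.2)&(abs(P[:,1]+.2)<.4)
    if k.any(): print("tall",k.sum(),np.percentile(P[k],[1,25,50,75,99],axis=0))
```

```text
top lid 569.1705932617188 -213.34059143066406 84.80245208740234 0.08120187721152043
-66 189 -66.4769875392455 [ 0.597 -0.277  0.102] 0.11612148564223908
54 177 53.61029537952878 [ 0.61  -0.157  0.102] 0.11441579761520004
174 176 173.42851959245576 [ 0.499 -0.205  0.102] 0.11582646152834924
tall 10562 [[ 0.301 -0.598  0.347]
 [ 0.861 -0.544  0.38 ]
 [ 0.954 -0.489  0.396]
 [ 1.053 -0.289  0.398]
 [ 1.06   0.18   0.879]]
scene lid 566.4801635742188 -211.39456176757812 90.13611602783203 0.08215856579728532
-66 140 -66.05399586870469 [ 0.594 -0.272  0.102] 0.11455922838742863
54 98 56.706983662180335 [ 0.605 -0.152  0.102] 0.111251469719257
174 87 170.44244629020093 [ 0.491 -0.199  0.103] 0.1114287792849846
tall 6372 [[ 0.745 -0.592  0.345]
 [ 1.048 -0.402  0.364]
 [ 1.053 -0.138  0.379]
 [ 1.079  0.05   0.39 ]
 [ 1.127  0.195  0.401]]
```

carry_out(moves=[[0,[50,-22,0],0],[0,[50,-22,0],0],[0,[50,-22,0],0],[0,[50,-22,0],0],[0,[50,-22,0],0],[0,[50,-22,0],0],[0,[50,-22,0],0],[0,[50,-22,0],0]])

```text
t: 1.6
ee_pos: [0.5029, -0.3637, 0.2485]
eef_rot: [0.993, 0.12, 0.0, 0.0]
contact_force: [0.8, -0.3, 0.1]
finger_gap: -0.0
gripper_force: 0.0
```

carry_out(moves=[[0,[50,-25,10],0],[0,[50,-25,20],0],[0,[15,-3.5,45],0],[0,[0,0,33],0],[0,[0,0,0],0]])

```text
t: 2.22
ee_pos: [0.5991, -0.2845, 0.1379]
eef_rot: [0.993, 0.12, -0.002, -0.001]
contact_force: [-0.7, -0.5, -0.0]
finger_gap: 0.0002
gripper_force: 0.0
```

Run:
```python
from h import *
c=env.camera("wrist");save(c,"w1.png");s=env.read_state();print(s["ee_pos"],s["contact_force"])
P=np.array([[.600,-.285,.09],[.569,-.2135,.08]])
for X in P:
    q=c["R"]@X+c["t"];print(c["camera_matrix"]@(q/q[2]))
```

```text
[ 0.60002978 -0.28533346  0.13994192] [ 0.17435126 -1.41295663  0.89281057]
[320.72886973 286.46556861   1.        ]
[171.55353117 300.61450392   1.        ]
```

View pics/w1.png

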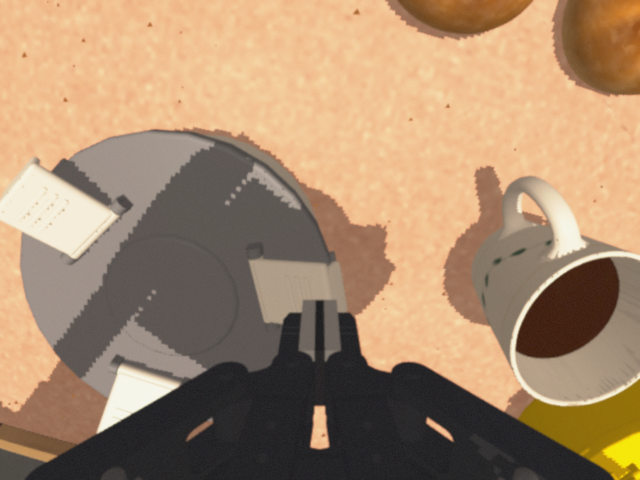

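The wrist view shows the closed fingertips at about (320,305), over the outer part of the tab at (250–345, 260–325). The mug at (570,290) is clear of them, so I press.

carry_out(moves=[[0,[0,0,12],0],[0,[0,0,10],0],[0,[0,0,8],0],[0,[0,0,3],0],[0,[0,0,0],0]])

```text
t: 2.9
ee_pos: [0.6005, -0.2857, 0.1076]
eef_rot: [0.993, 0.12, 0.0, 0.0]
contact_force: [0.5, -1.0, 1.9]
finger_gap: -0.0005
gripper_force: 0.8
```

carry_out(moves=[[0,[0,0,2],0],[0,[0,0,1],0],[0,[0,0,0],0]])

```text
t: 3.28
ee_pos: [0.6007, -0.2858, 0.1063]
eef_rot: [0.993, 0.12, 0.001, 0.0]
contact_force: [-5.6, 1.0, 26.8]
finger_gap: -0.0001
gripper_force: 13.4
```

carry_out(moves=[[0,[0,0,-40],0],[0,[16,-42,0],0],[0,[16,-42,0],0],[0,[15,-42,0],0],[0,[0,0,4],0],[0,[0,0,0],0]])

```text
t: 4.03
ee_pos: [0.6157, -0.1519, 0.14]
eef_rot: [0.993, 0.12, -0.0, -0.0]
contact_force: [-0.3, -0.6, -0.7]
finger_gap: 0.0003
gripper_force: 0.0
```

carry_out(moves=[[0,[0,0,12],0],[0,[0,0,10],0],[0,[0,0,8],0],[0,[0,0,3],0],[0,[0,0,2],0],[0,[0,0,1],0],[0,[0,0,0],0]])

```text
t: 4.9
ee_pos: [0.6164, -0.1526, 0.1062]
eef_rot: [0.993, 0.12, 0.001, 0.0]
contact_force: [-8.5, 3.7, 36.3]
finger_gap: -0.0001
gripper_force: 18.3
```

carry_out(moves=[[0,[0,0,-40],0],[0,[-44,8,0],0],[0,[-44,8,0],0],[0,[-45,7,0],0],[0,[0,0,4],0],[0,[0,0,0],0]])

```text
t: 5.65
ee_pos: [0.4925, -0.2065, 0.14]
eef_rot: [0.993, 0.12, -0.0, -0.0]
contact_force: [0.9, 0.1, 0.4]
finger_gap: 0.0001
gripper_force: 0.0
```

carry_out(moves=[[0,[0,0,12],0],[0,[0,0,10],0],[0,[0,0,8],0],[0,[0,0,3],0],[0,[0,0,2],0],[0,[0,0,1],0],[0,[0,0,0],0]])

```text
t: 6.52
ee_pos: [0.492, -0.2056, 0.1058]
eef_rot: [0.993, 0.12, -0.0, -0.0]
contact_force: [-17.3, 5.1, 53.3]
finger_gap: -0.0004
gripper_force: 26.7
```

carry_out(moves=[[0,[0,0,-40],0],[0,[0,0,-50],0],[0,[0,50,-20],0],[0,[0,60,0],0],[0,[0,60,0],0],[0,[0,60,0],0],[0,[0,0,0],0]])

```text
t: 7.4
ee_pos: [0.5479, -0.4331, 0.2129]
eef_rot: [0.993, 0.119, 0.0, 0.0]
contact_force: [-0.1, 1.2, -0.9]
finger_gap: -0.0001
gripper_force: 0.0
```

Run:
```python
from h import *
np.set_printoptions(precision=4,suppress=True)
c=env.camera("top");save(c,"top2.png");P,u,v=cloud(c,np.ones((480,640),bool))
cv2.imwrite("pics/c2.png",cv2.resize(c["pixels"][170:290,270:430,::-1],None,fx=5,fy=5))
x,y=P[:,0]-.569,P[:,1]+.2135
for a in(-66.4,53.6,173.6):
    a=np.radians(a);r=x*np.cos(a)+y*np.sin(a);w=-x*np.sin(a)+y*np.cos(a)
    k=(abs(w)<.014)&(r>.052)&(r<.086)&(P[:,2]>.05);print(k.sum(),np.polyfit(r[k],P[k,2],1)[0],np.percentile(P[k,2],[5,50,95]))
s=env.read_state();print(s["t"],s["ee_pos"],s["contact_force"])
```

```text
132 0.02780484775917627 [0.0863 0.0904 0.0954]
133 -0.008806776964137527 [0.0858 0.0906 0.0957]
137 -0.01778581019009022 [0.0866 0.0907 0.0949]
7.45 [ 0.5474 -0.4307  0.2129] [-0.4558  0.6747  0.2566]
```

View pics/c2.png

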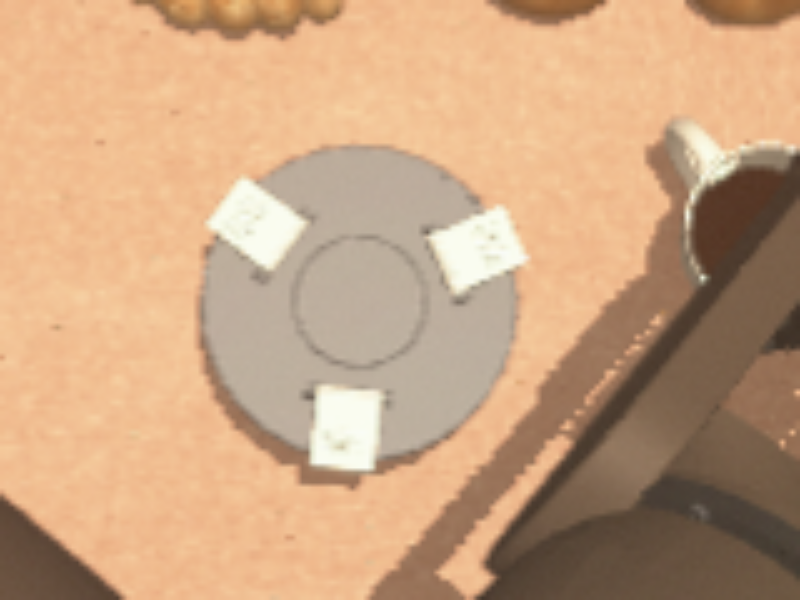

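The picture shows the tabs at (258,225), (478,250) and (347,428) lying flat over the rim. They measure 90–91 mm high, and each was pressed against its hard stop.

```bash
python3 -c "
from rig import env
print(env.hand_in())"
```

```text
the job is handed in; nothing more can be done
None
```

All three tabs on the large grey-lidded tub were pressed to their stops and measure flat at about 90 mm; the small tub was not touched, and the job was handed in at about 7.5 s.

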